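# Shake the stuck clay bars out of the press mould

## Task

The press mould stands mouth down on the plaster bat with three dry clay bars stuck inside. Lift it level and smoothly so that nothing falls out on the way, hold it low over the wooden tray (the bars are brittle: let none fall further than about 20 cm) and shake it until its weight stops dropping, which shows that the last bar is out and lying in the tray. Then set the empty mould gently back on the middle of the bat, mouth down and level, and do not disturb the two clay pots that stand near.

Things in the scene. Friction and masses are not known exactly. Their poses are not given: they have to be found in the camera images.
- mould: Press mould: aluminium case 50 (its x) by 125 (its y) by 110 mm high, walls 4 mm, open below, with three cells in a row along its y; on its closed top a wooden grip block, 152 mm high in all. Empty about 320 g (10 % either way). Origin: centre of the mouth plane, its underside; z up.
- grip (a point): Middle of the mould's wooden grip block, 28 (x) by 95 (y) by 42 mm high, 133 mm above the mouth; take it across the 28 mm. Axes as the mould's.
- cells (a point): Height of three sprung plates inside the mould, 56 mm above the mouth. Each pinches one bar with friction 1.3 to 2.1 times its weight; once worked 31 to 57 mm down, the bar drops. Smooth motion (below 2 m/s2) leaves the bars stuck; quick strokes up and down (about 50 mm in 0.15 s or less, over 8 m/s2 at the turns) or along the mould's y work them down 3 to 30 mm each.
- bat: Round plaster bat lying fixed on the table, 190 mm across, 20 mm thick; the mould stands on it. Origin: centre of its underside, on the table; z up.
- tray_floor (a point): Centre of the inner floor of the open wooden tray fixed on the table, 8 mm above the table. Tray 210 (x) by 250 (y) by 50 mm high outside, walls and floor 8 mm; axes along its sides, z up.
- bar0_mid (a point): Centre of the dry clay bar that starts in the -y cell of the mould (y = -46 mm in the mould's frame): 36 by 24 by 66 mm, about 130 g, z along its length, hidden inside, its lower end 10 to 36 mm above the mouth at the start.
- bar1_mid (a point): Centre of the dry clay bar that starts in the middle cell of the mould (y = -6 mm in the mould's frame): 36 by 24 by 66 mm, about 130 g, z along its length, hidden inside, its lower end 10 to 36 mm above the mouth at the start.
- bar2_mid (a point): Centre of the dry clay bar that starts in the +y cell of the mould (y = +34 mm in the mould's frame): 36 by 24 by 66 mm, about 130 g, z along its length, hidden inside, its lower end 10 to 36 mm above the mouth at the start.
- bar0: The same clay bar; origin at the centre of its end that starts lowermost (33 mm from its middle).
- bar1: The same clay bar; origin at the centre of its end that starts lowermost (33 mm from its middle).
- bar2: The same clay bar; origin at the centre of its end that starts lowermost (33 mm from its middle).
- pot_a: Open unfired clay pot, 110 mm across, 75 mm high, standing between bat and tray; not to be disturbed. Origin: centre of its underside.
- pot_b: Open unfired clay pot, 100 mm across, 70 mm high, standing further out beyond the other; not to be disturbed. Origin: centre of its underside.

How it is judged:
By the outcome, as a careful person would: the job done as asked, in the order asked, and still so for the second after the job is handed in, with the robot touching nothing.
It also fails if it takes over 64 s, if anything falls off the work surface, if the arm or the gripper's body presses on something with over 40 N, if the wrist force passes 120 N, or if a joint passes its speed limit or range.

## Robot

A 6-joint arm with a two-finger parallel gripper is mounted at the origin on the work surface. World frame = base frame: x ahead of the robot, y to its left, z up, the work surface at z = 0. Lengths are in m, angles in rad, forces in N, time in s.
With the tool pointing down it reaches from about 0.375 to 0.975 m from the base axis. Payload 3.8 kg.
Tool frame: the origin (TCP) lies midway between the tips of the shut fingers; the grasp point (between the pads) lies 19 mm behind it; z points along the fingers, y is the line along which they close (so a half turn about z gives the same grasp; the last joint's range is limited). The gripper opens to 88 mm and grips with 3 to 60 N. Pads are 18 mm wide; open, the fingers measure 123 mm over their backs; the gripper's body (75 mm by 187 mm) begins 45 mm behind the grasp point.
Start: joints at [1.063, 0.264, 1.604, -0, 1.274, -0.037], TCP at [0.306, 0.602, 0.201] pointing down, gripper open.
Joint ranges: [-2.63, 2.63], [-0.94, 2.18], [0.31, 2.57], [-1.31, 4.45], [0, 2.66], [-2.55, 2.55]. Speed limits (rad/s): [2.57, 2.57, 3.14, 3.14, 3.14, 3.14].

## Interface

Orientations are given as a 3x3 rotation matrix whose columns are the frame's x, y, z axes.
In Python, from station import monitor, eyes, robot gives the robot as it stands.
- The arm moves only by the tool servo_tool, never from a script. Its arguments are lists of equal length, an entry for each row: "translation": the shift along the tool's x, y, z in mm, a list of three; "turn": the turn about the tool's z in degrees. In form: {"translation": [[tx, ty, tz], ...], "turn": [turn, ...]}. A call has 1 to 20 rows; each row is the pose to reach, as a shift and turn from the pose commanded when the call began, along the tool's axes at that moment; what a row does not reach only later rows make up. A row lasts 1/10 s, in which the tool goes at most 50 mm and 8.59 degrees, less where a joint would pass 70% of its speed; a pose out of reach is approached as far as the arm can. A call with a gripper value outside its range is refused whole. "jaw" is the opening, from 0 (shut) to 1 (fully open), set as the call begins (left out, the last holds). The fingers move at their own pace and stop on an object; "newtons" is the grip in N (left out, the last holds). Time passes only in rows, so rows that repeat a pose let the fingers close. It gives the time, the measured TCP pose, the force, the opening and the grip force at its end, in the units of the state.
- monitor.read_state(): the state, without advancing time (a new reading comes with each control period).
- eyes.snapshot(name): name is "side" or "top"; returns the picture (384x512x3 uint8, blue, green, red); there is no depth.
- eyes.calibration(name): a dict with "K" (3x3 intrinsics, pixels), "world_to_cam" (4x4, takes a point from world to camera coordinates). Camera axes: x right, y down, z forward; pixel columns grow to the right and rows downward; lengths in m; the calibration is good to about 2 mm. A picture is of the moment at which its call begins. calibration takes no time and is no camera call.
- robot.close_job(): hands the job in; it is judged then, once.
The state is a dict: "time": time; "joints": joint angles; "qd": joint speeds; "tau": joint torques, N m; "ee_pos": TCP position; "eef_rot": TCP orientation; "force": force on the tool from outside, world axes, zero at the start; "wrist_torque": the same for the moment, N m; "grip_width": finger opening in m; "grasp_force": force on a finger pad.
Only numpy, scipy, OpenCV 4.12 (cv2) and the standard library are available. Lean on these libraries where they do the work, as an engineer would, in place of code of your own. Each camera call takes 0.05 s, during which the arm holds its last target. There are 200 camera calls.

## Working session

There is one attempt and no reset: what is moved stays moved. The work goes in short steps, Python scripts to look and compute and a tool call to move; the robot and the scene stay as the last step left them, time stands still between calls to the robot, and variables do not carry over. Pictures are saved under pics/ and viewed, at most 10 in all, crops included, and the job is handed in when it is done.

Besides the shell and the picture viewer there is one more tool, called by a JSON object that holds its "name" and its "arguments". servo_tool: Moves the arm, as the interface text tells. Its arguments: {"type":"object","properties":{"translation":{"type":"array"},"turn":{"type":"array"},"jaw":{"type":"number"},"newtons":{"type":"number"}},"required":["translation","turn"]}

```bash
ls; mkdir -p pics; python3 - <<'E'
from station import monitor, eyes, robot
import cv2,numpy as np
s=monitor.read_state(); print({k:np.round(v,3).tolist() for k,v in s.items()})
for n in("side","top"):
    cv2.imwrite(f"pics/{n}0.png",eyes.snapshot(n)); c=eyes.calibration(n); print(n,np.round(c["K"],1).tolist(),np.round(c["world_to_cam"],3).tolist())
E
```

```text
pics
{'time': 0.0, 'joints': [1.063, 0.265, 1.605, -0.0, 1.274, -0.037], 'qd': [-0.001, -0.001, 0.001, -0.0, -0.002, 0.0], 'tau': [0.001, -50.212, -35.687, 0.073, 0.029, -0.0], 'ee_pos': [0.306, 0.601, 0.199], 'eef_rot': [[-0.891, 0.454, -0.001], [0.454, 0.891, -0.002], [0.0, -0.002, -1.0]], 'force': [-0.533, 0.808, -1.429], 'wrist_torque': [0.019, -0.001, 0.011], 'grasp_force': 0.0, 'grip_width': 0.088}
side [[460.6, 0.0, 248.9], [0.0, 460.6, 189.8], [0.0, 0.0, 1.0]] [[-1.0, -0.021, -0.013, 0.627], [-0.008, 0.774, -0.633, 0.084], [0.024, -0.633, -0.774, 1.246], [0.0, 0.0, 0.0, 1.0]]
top [[436.6, 0.0, 260.8], [0.0, 436.6, 193.0], [0.0, 0.0, 1.0]] [[0.017, -1.0, 0.004, -0.033], [-0.997, -0.018, -0.079, 0.628], [0.079, -0.003, -0.997, 1.091], [0.0, 0.0, 0.0, 1.0]]
```

View pics/top0.png

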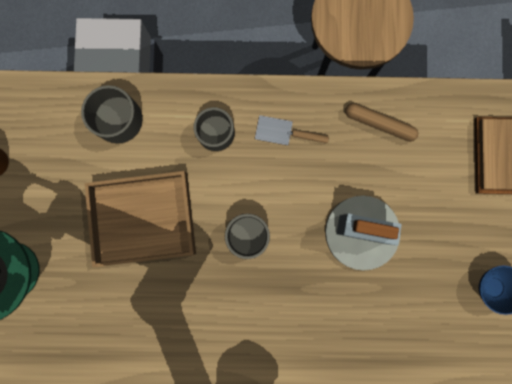

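View pics/side0.png

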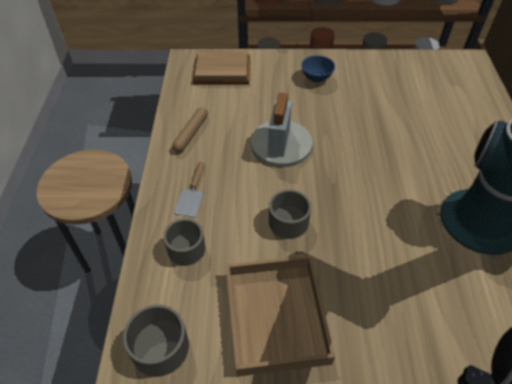

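The top view shows the mould on the bat at about (365,232), with the orange grip from (357,225) to (398,236). The tray is at (140,218), pot_a at (247,235) and pot_b at (214,128). The side view agrees: grip (281,107), pots (290,213) and (185,241), tray (277,315). Next I'll measure these.

```bash
cat > h.py <<'E'
import cv2,numpy as np
from station import monitor, eyes, robot
C={n:eyes.calibration(n) for n in("side","top")}
def ray(n,uv):
    K=np.array(C[n]["K"]);T=np.array(C[n]["world_to_cam"]);R=T[:3,:3]
    d=R.T@np.linalg.solve(K,[*uv,1.]);return -R.T@T[:3,3],d
def onz(n,uv,z):
    o,d=ray(n,uv);return (o+d*(z-o[2])/d[2])[:3]
def tri(a,b):
    (o1,d1),(o2,d2)=ray("side",a),ray("top",b)
    s=np.linalg.lstsq(np.c_[d1,-d2],o2-o1,rcond=None)[0]
    p,q=o1+s[0]*d1,o2+s[1]*d2;return (p+q)/2,np.linalg.norm(p-q)
def big(m,roi):
    x0,y0,x1,y1=roi;k=np.zeros_like(m);k[y0:y1,x0:x1]=m[y0:y1,x0:x1]
    c=cv2.findContours(k,cv2.RETR_EXTERNAL,cv2.CHAIN_APPROX_NONE)[0];return max(c,key=cv2.contourArea)
E
python3 - <<'E'
from h import *
t=cv2.imread("pics/top0.png");s=cv2.imread("pics/side0.png")
cr=lambda im,x,y:cv2.resize(im[y:y+75,x:x+100],None,fx=4,fy=4,interpolation=cv2.INTER_CUBIC)
tr=cv2.resize(t[160:280,80:280],None,fx=4,fy=4)[:480,:800]
cv2.imwrite("pics/crop.png",cv2.resize(np.hstack([cr(t,310,190),cr(s,230,85)]),(800,300)))
for n,im,roi in(("top",t,(320,190,410,280)),("side",s,(250,85,320,170))):
    h=cv2.cvtColor(im,cv2.COLOR_BGR2HSV)
    m=cv2.inRange(h,(3,120,60),(14,255,255)); c=big(m,roi); r=cv2.minAreaRect(c); print(n,"grip",r,cv2.contourArea(c))
    b=cv2.boxPoints(r)
    if n=="top":
        B=np.array([onz(n,p,.172)[:2] for p in b]); print(np.round(B,4).tolist(),B.mean(0),[np.linalg.norm(B[i]-B[i-1]) for i in range(4)])
    m=cv2.inRange(h,(0,0,90),(180,60,255));c=big(m,roi if n=="top" else(240,110,320,170));e=cv2.fitEllipse(cv2.convexHull(c));print("bat",e,onz(n,e[0],.02))
# pots rim by dark grey mask, tray by brown
h=cv2.cvtColor(t,cv2.COLOR_BGR2HSV)
for nm,roi,z in(("a",(218,208,278,265),.075),("b",(188,100,242,155),.07)):
    c=big(cv2.inRange(h,(0,0,30),(180,70,150)),roi);e=cv2.fitEllipse(cv2.convexHull(c));print(nm,e,onz("top",e[0],z))
for px in((242,92),(189,171),(194,254),(97,264),(90,187)): print(px,onz("top",px,.05))
E
```

```text
top grip ((376.55767822265625, 229.2115478515625), (41.57661437988281, 11.570850372314453), 11.309932708740234) 429.0
[[0.5374, -0.2306], [0.5624, -0.2356], [0.546, -0.3256], [0.521, -0.3204]] [ 0.54171046 -0.27806053] [np.float64(0.09134807915557183), np.float64(0.025565048874908937), np.float64(0.09153618893926986), np.float64(0.025541084411990666)]
bat ((362.9763488769531, 232.69017028808594), (74.22509765625, 75.17810821533203), 102.35518646240234) [ 0.53236923 -0.28419209  0.02      ]
side grip ((280.4599914550781, 104.22000885009766), (9.033716201782227, 22.092355728149414), 10.304845809936523) 159.5
bat ((282.260009765625, 137.5225830078125), (54.248043060302734, 61.754486083984375), 120.70645904541016) [ 0.52969198 -0.29633978  0.02      ]
a ((246.82679748535156, 235.77877807617188), (44.86320114135742, 45.43864059448242), 3.700833797454834) [0.52045389 0.01043294 0.075     ]
b ((213.9076385498047, 128.25942993164062), (39.776187896728516, 43.979671478271484), 156.30307006835938) [0.78438985 0.09749524 0.07      ]
(242, 92) [0.88388799 0.03064981 0.05      ]
(189, 171) [0.67908492 0.15926806 0.05      ]
(194, 254) [0.47292635 0.14066672 0.05      ]
(97, 264) [0.44440164 0.37870247 0.05      ]
(90, 187) [0.63443165 0.40508712 0.05      ]
```

View pics/crop.png

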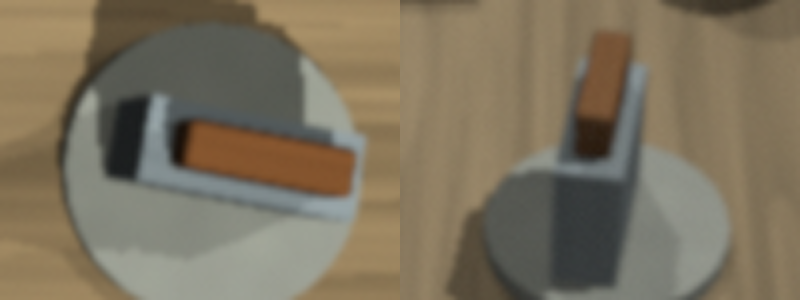

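The mould's grip is at about (0.542, -0.279), with its short axis at -10.3°. The bat centre is at about (0.532, -0.284) and the tray centre at about (0.558, 0.271). I'll move above the grip.

{"name": "servo_tool", "arguments": {"translation": [[-15, -17, 0], [-45, -50, 0], [-75, -83, 0], [-105, -117, 0], [-135, -150, 0], [-165, -183, 0], [-195, -217, 0], [-225, -250, 0], [-255, -283, 0], [-285, -317, 0], [-315, -350, 0], [-345, -383, 0], [-375, -417, 0], [-405, -450, 0], [-435, -483, 0], [-465, -517, 0], [-495, -550, 0], [-525, -583, 0], [-555, -617, 0], [-580, -645, 0]], "turn": [3, 7, 11, 15, 19, 23, 27, 31, 35, 39, 43, 47, 51, 55, 59, 63, 67, 71, 73.3, 73.3], "jaw": 1, "newtons": 50}}

```text
time: 2.1
ee_pos: [0.5304, -0.2387, 0.2001]
eef_rot: [[0.18, 0.984, -0.001], [0.984, -0.18, 0.0], [-0.0, -0.001, -1.0]]
force: [-0.1, 0.7, 0.1]
grip_width: 0.088
grasp_force: 0.0
```

{"name": "servo_tool", "arguments": {"translation": [[-15, 8, 0], [-30, 15, 0], [-38, 19, 0], [-38, 19, 10], [-38, 19, 20], [-38, 19, 20]], "turn": [0, 0, 0, 0, 0, 0]}}

```text
time: 2.7
ee_pos: [0.5408, -0.275, 0.178]
eef_rot: [[0.177, 0.984, -0.004], [0.984, -0.177, 0.003], [0.002, -0.004, -1.0]]
force: [0.2, 0.7, -0.1]
grip_width: 0.0882
grasp_force: 0.0
```

```bash
python3 - <<'E'
from h import *
cr=lambda im,x,y:cv2.resize(im[y:y+75,x:x+100],None,fx=4,fy=4,interpolation=cv2.INTER_CUBIC)
cv2.imwrite("pics/crop2.png",np.hstack([cr(eyes.snapshot("top"),320,190),cr(eyes.snapshot("side"),230,80)]))
E
```

```text
(no output)
```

View pics/crop2.png

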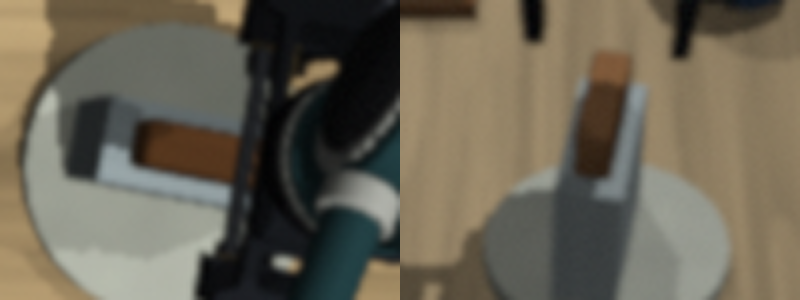

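```bash
python3 - <<'E'
from h import *
s=monitor.read_state();R=np.array(s["eef_rot"]);p=np.array(s["ee_pos"]);print(p)
def pr(n,X):
    q=np.array(C[n]["world_to_cam"])@[*X,1];u=np.array(C[n]["K"])@q[:3];return u[:2]/u[2]
for n in("side","top"):
    print(n,"tcp",pr(n,p),"tips",pr(n,p+R[:,1]*.05),pr(n,p-R[:,1]*.05))
    for z in(.13,.172):
        for sg in(-1,1): print("  block end",z,sg,pr(n,np.r_[(np.array([.542,-.279])+sg*.0475*np.array([.179,.984])),z]))
    ax=np.array([.179,.984]);ay=np.array([.984,-.179])
E
python3 - <<'E'
import sys;sys.path.insert(0,'.')
import os;os.chdir('.')
from h import *
s=cv2.imread("pics/side0.png");h=cv2.cvtColor(s,cv2.COLOR_BGR2HSV)
c=big(cv2.inRange(h,(3,90,40),(14,255,255)),(250,85,320,170));print(cv2.boundingRect(c))
E
```

```text
[ 0.54180316 -0.27579449  0.17982031]
side tcp [280.5561575  101.63409224] tips [263.04460405  99.54891319] [298.25372397 103.74142069]
  block end 0.13 -1 [282.31727273 103.77485772]
  block end 0.13 1 [277.12391027 125.38080243]
  block end 0.172 -1 [282.93976426  92.48003465]
  block end 0.172 1 [277.64254952 114.1163469 ]
top tcp [376.47192192 229.15659767] tips [380.41239443 206.76077872] [372.49841498 251.74016903]
  block end 0.13 -1 [392.36604621 233.07588281]
  block end 0.13 1 [351.77483914 224.95768237]
  block end 0.172 -1 [398.16537234 233.31721841]
  block end 0.172 1 [355.80407711 224.84604392]
(274, 93, 13, 31)
```

```bash
python3 - <<'E'
from h import *
a=eyes.snapshot("side");b=eyes.snapshot("top");cv2.imwrite("pics/s3.png",a);cv2.imwrite("pics/t3.png",b)
A=cv2.resize(a[40:140,220:340],(600,500),interpolation=cv2.INTER_CUBIC)
for u,v in((263,99.5),(298,103.7),(280.5,101.6)): cv2.circle(A,(int((u+.5-220)*5),int((v+.5-40)*5)),4,(0,0,255),1)
cv2.imwrite("pics/c3.png",A)
E
```

```text
(no output)
```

View pics/c3.png

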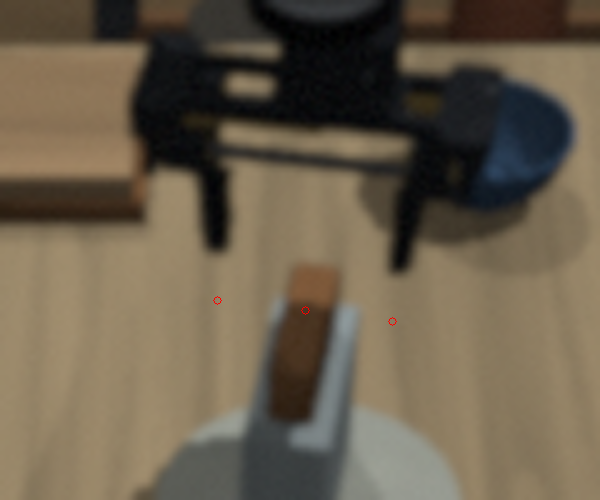

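```bash
python3 - <<'E'
from h import *
b=cv2.imread("pics/t3.png")
A=cv2.resize(b[180:280,340:460],(600,500),interpolation=cv2.INTER_CUBIC)
A=cv2.convertScaleAbs(A,alpha=1.8,beta=20)
for u,v in((380.4,206.8),(372.5,251.7),(376.5,229.2)): cv2.circle(A,(int((u+.5-340)*5),int((v+.5-180)*5)),4,(0,0,255),1)
cv2.imwrite("pics/c4.png",A)
E
```

```text
(no output)
```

View pics/c4.png

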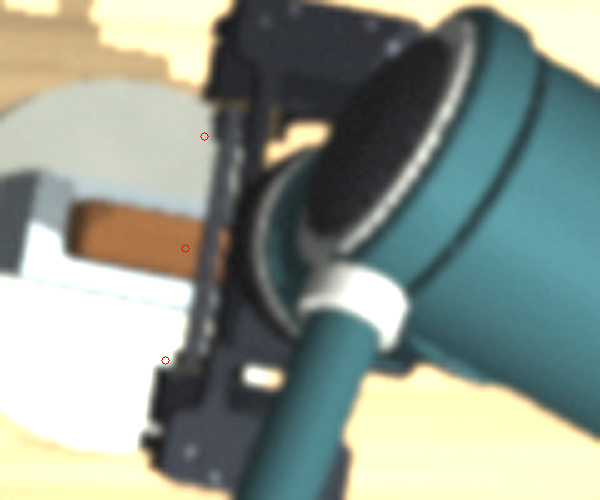

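```bash
python3 - <<'E'
from h import *
s=monitor.read_state();p=np.array(s["ee_pos"]);print(p,np.round(s["joints"],4),np.arctan2(p[1],p[0]))
for a,b in(((318,80),(370,268)),((314,82),(370,268)),((249,73),(383,200))): print(tri(a,b))
for z in (.18,.2,.22): print(z,onz("side",(263,89.6),z),onz("side",(300,94),z))
E
```

```text
[ 0.54249475 -0.27649483  0.18088969] [-5.1230e-01  1.5320e-01  1.7736e+00  1.0000e-04  1.2146e+00 -3.3390e-01] -0.4713558945263537
(array([ 0.45888813, -0.23362317,  0.28674799]), np.float64(0.01573731769613095))
(array([ 0.46311747, -0.23626194,  0.27824848]), np.float64(0.005768460593901831))
(array([ 0.61381456, -0.26088739,  0.28627051]), np.float64(0.030056707626976976))
0.18 [ 0.59122152 -0.32849125  0.18      ] [ 0.48566402 -0.30924007  0.18      ]
0.2 [ 0.59138278 -0.30330175  0.2       ] [ 0.48832056 -0.28450565  0.2       ]
0.22 [ 0.59154404 -0.27811226  0.22      ] [ 0.49097711 -0.25977124  0.22      ]
```

View pics/s3.png

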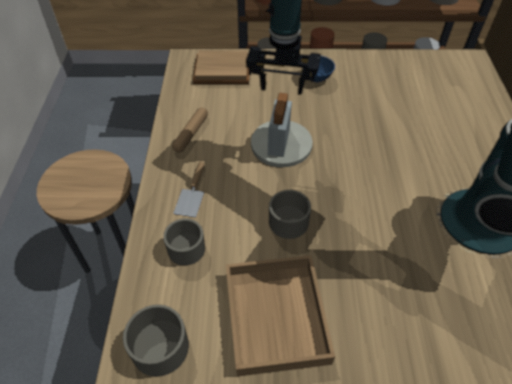

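```bash
python3 - <<'E'
from h import *
a=cv2.imread("pics/s3.png").astype(int);b=cv2.imread("pics/side0.png").astype(int)
d=np.abs(a-b).sum(2)
print("left finger rows 76..106 cols 256..270");print(d[76:108:2,256:271])
E
```

```text
left finger rows 76..106 cols 256..270
[[ 11   5  59 149 240 307 317 327 299 182  72   2  23  22  18]
 [ 18  20  14  99 214 289 326 321 288 178  67   4  24  17  16]
 [ 23  21   4  83 192 290 316 325 300 203  81   2  19  23  19]
 [ 21  20   0  68 180 265 308 321 313 233 113  26  18  21  19]
 [ 21  23   3  60 158 258 307 327 313 227 107  20  12  16  19]
 [ 22  17   7  35 124 234 294 331 312 200  75   3  18  21  19]
 [ 21  19  18   4  76 187 271 312 275 176  61   4  17  21  21]
 [ 24  17  20  10  15  65 103 127 120  61  11  12  19  19  20]
 [ 21  20  20  20  19  15   8   3   8  14  20  20  19  21  16]
 [ 20  18  18  19  16  23  24  21  19  19  21  25  20  20  16]
 [ 17  22  16  19  20  18  20  17  20  17  22  19  23  21  17]
 [ 21  21  17  21  21  20  13  22  20  13  17  20  16  19  19]
 [ 20  18  15  18  17  16  19  16  23  18  18  18  19  21  17]
 [ 17  15  19  23  20  18  20  23  20  20  18  18  12  21  15]
 [ 21  17  17  17  22  14  19  21  20  21  20  20  20  16  20]
 [ 20  18  22  14  21  14  16  18  17  21  18  24  16  14  18]]
```

{"name": "servo_tool", "arguments": {"translation": [[0, 0, 3], [0, 0, 3]], "turn": [0, 0], "jaw": 0.55}}

```text
time: 3.1
ee_pos: [0.5424, -0.2769, 0.1777]
eef_rot: [[0.178, 0.984, 0.0], [0.984, -0.178, -0.0], [-0.0, 0.0, -1.0]]
force: [0.0, -0.4, 0.5]
grip_width: 0.0743
grasp_force: 0.0
```

```bash
python3 - <<'E'
from h import *
s=monitor.read_state();print(s["time"],s["ee_pos"],s["grip_width"])
a=eyes.snapshot("side").astype(int);b=cv2.imread("pics/side0.png").astype(int)
d=np.abs(a-b).sum(2)
print(d[80:110:2,262:302:2])
E
```

```text
3.1 [ 0.5424125  -0.27694057  0.17768483] 0.07426433042857733
[[174 319 324 106  15  17  19  18  16  19  22  15  17  22  18  17   3 101
  173 157]
 [151 321 334 153   4  15  16  14  22  20  18  24  24  17  21  16   5 111
  175 141]
 [126 328 337 156   6  14  16  19  18  17  18  20  18  16  19  19  10 101
  163 112]
 [ 94 310 329 133   5  18  22  21  15  22  19  18  16  19  20  21   4 159
  215 105]
 [ 82 302 311  87  14  15  16  18  21  19  18  17  21  19  24  18  39 231
  295 104]
 [ 18 151 178  34  18  20  19  18  18  18  18  21  17  14  20  21  73 271
  286  72]
 [ 16   4   3  15  20  20  23  16  16  17  18  21  15  15  19  19  82 281
  243  41]
 [ 22  21  21  20  17  20  22  19  18  14  13  16  16  16  20  18  54 160
  123   8]
 [ 20  22  17  22  18  15  19  18  13  17  16  14  14  14  17  19  22   8
   10  19]
 [ 17  19  19  18  21  21  14  17   0  17  17  17  13  21  21  20  16  16
   23  19]
 [ 17  23  19  19  17  18  20   9  67  41  44  29   6  16  22  21  18  22
   16  19]
 [ 20  19  15  11  17  20  16  14  99 100 100 101  21  20  24  17  21  23
   20  16]
 [ 19  20  17  18  21  21  12  42 101 105  97 103  14  23  21  24  20  19
   18  15]
 [ 13  17  20  18  14  21   6  76  97  99  97  96   7  23  25  21  22  24
   11  15]
 [ 23  20  15  23  18  13  11  89  99 104 103  83  15  19  20  17  18  16
   19  17]]
```

The tips look about 35 mm higher in the images than the reported TCP. I'll test this by lowering to z≈0.150 and closing gently.

{"name": "servo_tool", "arguments": {"translation": [[0, 0, 8], [0, 0, 16], [0, 0, 22], [0, 0, 26], [0, 0, 28], [0, 0, 28], [0, 0, 28]], "turn": [0, 0, 0, 0, 0, 0, 0], "jaw": 0.55}}

```text
time: 3.85
ee_pos: [0.5426, -0.2772, 0.1498]
eef_rot: [[0.178, 0.984, 0.0], [0.984, -0.178, -0.0], [-0.0, 0.0, -1.0]]
force: [0.5, -0.6, -0.1]
grip_width: 0.0486
grasp_force: 0.0
```

{"name": "servo_tool", "arguments": {"translation": [[0, 0, 0], [0, 0, 0], [0, 0, 0], [0, 0, 0], [0, 0, 0]], "turn": [0, 0, 0, 0, 0], "jaw": 0.2, "newtons": 4}}

```text
time: 4.35
ee_pos: [0.5424, -0.2772, 0.1498]
eef_rot: [[0.178, 0.984, 0.0], [0.984, -0.178, -0.0], [-0.0, 0.0, -1.0]]
force: [-0.4, -0.4, 0.4]
grip_width: 0.0176
grasp_force: 0.0
```

```bash
python3 - <<'E'
from h import *
s=monitor.read_state();print(s["time"],s["ee_pos"],s["grip_width"])
a=eyes.snapshot("side");cv2.imwrite("pics/s5.png",a);b=eyes.snapshot("top");cv2.imwrite("pics/t5.png",b)
A=cv2.resize(a[60:140,230:330],(500,400),interpolation=cv2.INTER_CUBIC);B=cv2.resize(b[190:270,330:390],(300,400),interpolation=cv2.INTER_CUBIC)
cv2.imwrite("pics/c5.png",np.hstack([A,cv2.convertScaleAbs(B,alpha=1.5)]))
E
```

```text
4.35 [ 0.54244601 -0.27715803  0.14978546] 0.017576992687874583
```

View pics/c5.png

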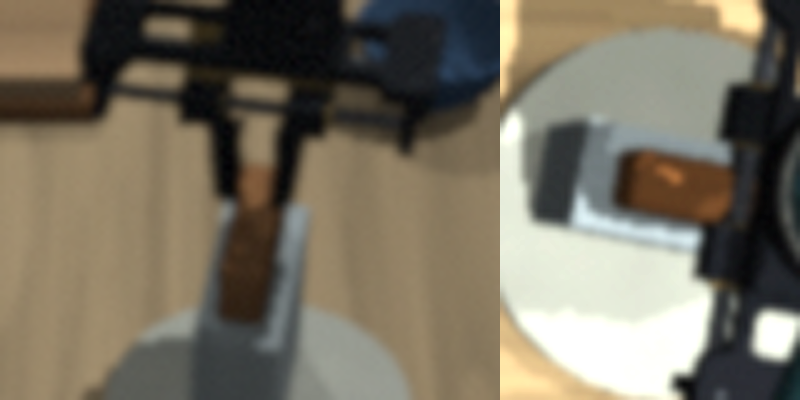

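The fingers closed to 17.6 mm without contact. The image shows the tips above the block, so they are about 35 mm higher than reported. From here I'll work with relative heights: open, go down 42 mm and close to just around the block.

{"name": "servo_tool", "arguments": {"translation": [[0, 0, 0], [0, 0, 0], [0, 0, 0], [0, 0, 0], [0, 0, 0], [0, 0, 0]], "turn": [0, 0, 0, 0, 0, 0], "jaw": 0.7}}

```text
time: 5.05
ee_pos: [0.5424, -0.2771, 0.1497]
eef_rot: [[0.178, 0.984, -0.0], [0.984, -0.178, -0.0], [-0.0, -0.0, -1.0]]
force: [-0.4, -0.0, 0.1]
grip_width: 0.0614
grasp_force: 0.0
```

{"name": "servo_tool", "arguments": {"translation": [[0, 0, 5], [0, 0, 12], [0, 0, 20], [0, 0, 27], [0, 0, 33], [0, 0, 38], [0, 0, 41], [0, 0, 42], [0, 0, 42]], "turn": [0, 0, 0, 0, 0, 0, 0, 0, 0]}}

```text
time: 5.95
ee_pos: [0.5425, -0.2772, 0.1077]
eef_rot: [[0.178, 0.984, -0.0], [0.984, -0.178, -0.0], [-0.0, -0.0, -1.0]]
force: [-0.9, -0.6, 0.1]
grip_width: 0.062
grasp_force: 0.0
```

{"name": "servo_tool", "arguments": {"translation": [[0, 0, 0], [0, 0, 0], [0, 0, 0], [0, 0, 0]], "turn": [0, 0, 0, 0], "jaw": 0.45}}

```text
time: 6.35
ee_pos: [0.5425, -0.2772, 0.1079]
eef_rot: [[0.178, 0.984, 0.0], [0.984, -0.178, -0.0], [-0.0, 0.0, -1.0]]
force: [-0.2, 0.5, -0.6]
grip_width: 0.0397
grasp_force: 0.0
```

```bash
python3 - <<'E'
from h import *
s=monitor.read_state();print(s["time"],s["ee_pos"],s["grip_width"],s["force"])
a=eyes.snapshot("side");cv2.imwrite("pics/s6.png",a);b=eyes.snapshot("top");cv2.imwrite("pics/t6.png",b)
A=cv2.resize(a[70:150,235:315],(480,480),interpolation=cv2.INTER_CUBIC);B=cv2.resize(b[190:270,335:385],(300,480),interpolation=cv2.INTER_CUBIC)
cv2.imwrite("pics/c6.png",np.hstack([cv2.convertScaleAbs(A,alpha=1.5),cv2.convertScaleAbs(B,alpha=1.5)]))
E
```

```text
6.35 [ 0.54252892 -0.27721054  0.10790384] 0.03966242936502084 [-0.15029936  0.48718812 -0.64053726]
```

View pics/c6.png

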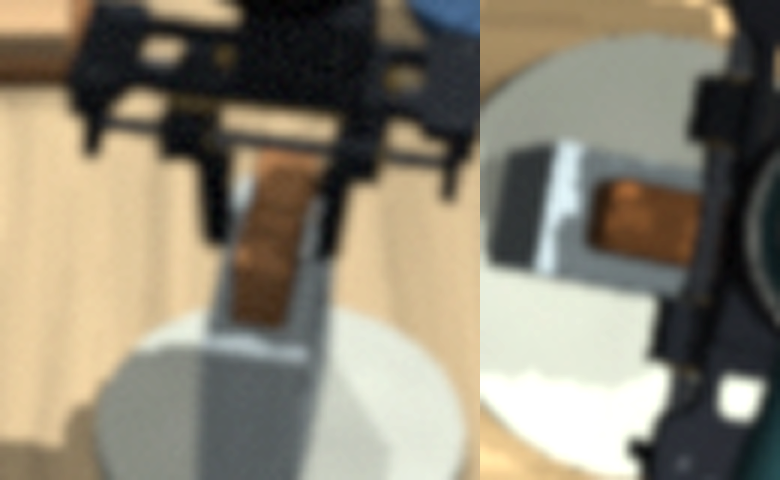

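The fingers now straddle the block nearly centred, with the tips about 13 mm above the case top. I'll go 7 mm lower and close gently, then firmly.

{"name": "servo_tool", "arguments": {"translation": [[0, 0, 2], [0, 0, 5], [0, 0, 7], [0, 0, 7]], "turn": [0, 0, 0, 0]}}

```text
time: 6.85
ee_pos: [0.542, -0.2769, 0.1]
eef_rot: [[0.178, 0.984, -0.001], [0.984, -0.178, 0.001], [0.0, -0.001, -1.0]]
force: [-0.5, 0.3, -0.9]
grip_width: 0.0395
grasp_force: 0.0
```

{"name": "servo_tool", "arguments": {"translation": [[0, 0, 0], [0, 0, 0], [0, 0, 0], [0, 0, 0]], "turn": [0, 0, 0, 0], "jaw": 0.2, "newtons": 5}}

```text
time: 7.25
ee_pos: [0.5423, -0.2771, 0.1007]
eef_rot: [[0.178, 0.984, -0.0], [0.984, -0.178, 0.0], [-0.0, -0.0, -1.0]]
force: [-0.9, 0.1, -0.6]
grip_width: 0.0275
grasp_force: 5.0
```

{"name": "servo_tool", "arguments": {"translation": [[0, 0, 0], [0, 0, 0], [0, 0, 0], [0, 0, 0]], "turn": [0, 0, 0, 0], "jaw": 0.1, "newtons": 55}}

```text
time: 7.65
ee_pos: [0.5424, -0.2771, 0.1007]
eef_rot: [[0.178, 0.984, -0.0], [0.984, -0.178, 0.0], [-0.0, -0.0, -1.0]]
force: [-1.3, -0.2, -0.5]
grip_width: 0.0276
grasp_force: 55.0
```

Gripped at 27.6 mm, with TCP z 0.1007 while the mouth is at z 0.020. Lift smoothly.

{"name": "servo_tool", "arguments": {"translation": [[0, 0, -1], [0, 0, -4], [0, 0, -9], [0, 0, -16], [0, 0, -25], [0, 0, -36], [0, 0, -49], [0, 0, -62], [0, 0, -75], [0, 0, -87], [0, 0, -97], [0, 0, -105], [0, 0, -111], [0, 0, -114], [0, 0, -115], [0, 0, -115], [0, 0, -115]], "turn": [0, 0, 0, 0, 0, 0, 0, 0, 0, 0, 0, 0, 0, 0, 0, 0, 0]}}

```text
time: 9.35
ee_pos: [0.5421, -0.2769, 0.215]
eef_rot: [[0.178, 0.984, -0.001], [0.984, -0.178, 0.001], [0.0, -0.001, -1.0]]
force: [0.4, 0.5, -7.4]
grip_width: 0.0276
grasp_force: 55.0
```

```bash
python3 - <<'E'
from h import *
s=monitor.read_state();print({k:np.round(s[k],3).tolist() for k in("time","ee_pos","force","wrist_torque","joints","grip_width")})
a=eyes.snapshot("side");cv2.imwrite("pics/s7.png",a);b=eyes.snapshot("top");cv2.imwrite("pics/t7.png",b)
E
```

```text
{'time': 9.35, 'ee_pos': [0.542, -0.277, 0.215], 'force': [0.446, 0.466, -7.429], 'wrist_torque': [-0.041, 0.066, -0.025], 'joints': [-0.513, 0.132, 1.734, 0.0, 1.277, -0.334], 'grip_width': 0.028}
```

{"name": "servo_tool", "arguments": {"translation": [[1, 0, 0], [4, -1, 0], [13, -2, 0], [28, -4, 0], [49, -7, 0], [75, -11, 0], [104, -16, 0], [136, -20, 0], [167, -25, 0], [196, -30, 0], [222, -34, 0], [243, -37, 0], [258, -39, 0], [267, -40, 0], [270, -41, 0], [271, -41, 0]], "turn": [0, -0.2, -0.5, -1, -1.7, -2.6, -3.6, -4.7, -5.9, -6.9, -7.8, -8.5, -9, -9.3, -9.5, -9.5]}}

```text
time: 11.05
ee_pos: [0.5503, -0.0032, 0.2157]
eef_rot: [[0.013, 1.0, -0.0], [1.0, -0.013, -0.001], [-0.001, -0.0, -1.0]]
force: [-0.9, -0.2, -7.4]
grip_width: 0.0274
grasp_force: 55.0
```

{"name": "servo_tool", "arguments": {"translation": [[1, 0, 0], [4, 0, 0], [13, 0, 0], [28, 0, 0], [49, 1, 0], [75, 1, 0], [104, 1, 0], [137, 2, 0], [169, 2, 0], [198, 3, 0], [224, 3, 0], [245, 4, 0], [260, 4, 0], [270, 4, 0], [273, 4, 0], [274, 4, 0], [274, 4, 0]], "turn": [0, -0.2, -0.5, -1, -1.7, -2.6, -3.6, -4.7, -5.9, -6.9, -7.8, -8.5, -9, -9.3, -9.5, -9.5, -9.5]}}

```text
time: 12.75
ee_pos: [0.5581, 0.2701, 0.2156]
eef_rot: [[-0.151, 0.989, -0.0], [0.989, 0.151, -0.001], [-0.0, -0.0, -1.0]]
force: [-0.1, 0.0, -7.8]
grip_width: 0.0275
grasp_force: 55.0
```

```bash
python3 - <<'E'
from h import *
s=monitor.read_state();print({k:np.round(s[k],3).tolist() for k in("time","ee_pos","force","wrist_torque","joints")})
t=cv2.imread("pics/top0.png");b=cv2.imread("pics/t7.png")
a=eyes.snapshot("side");t8=eyes.snapshot("top");cv2.imwrite("pics/s8.png",a);cv2.imwrite("pics/t8.png",t8)
# bat, now free: bright grey / not wood
h=cv2.cvtColor(t8,cv2.COLOR_BGR2HSV);c=big(cv2.inRange(h,(0,0,60),(180,50,255)),(315,185,415,280));h_=cv2.convexHull(c);e=cv2.fitEllipse(h_);print(e,onz("top",e[0],.02))
h=cv2.cvtColor(a,cv2.COLOR_BGR2HSV);c=big(cv2.inRange(h,(0,0,60),(180,50,255)),(240,105,325,175));e=cv2.fitEllipse(cv2.convexHull(c));print(e,onz("side",e[0],.02))
cv2.imwrite("pics/c8.png",np.hstack([cv2.resize(a[150:384,150:400],(427,400)),cv2.resize(t8[150:290,60:190],(371,400))]))
E
```

```text
{'time': 12.75, 'ee_pos': [0.558, 0.27, 0.216], 'force': [-0.147, 0.045, -7.773], 'wrist_torque': [-0.086, 0.094, -0.026], 'joints': [0.411, 0.152, 1.71, -0.0, 1.28, 0.259]}
((362.45233154296875, 232.331787109375), (73.93399810791016, 75.3685531616211), 135.14715576171875) [ 0.53325702 -0.2828548   0.02      ]
((305.3570861816406, 151.6906280517578), (32.37392044067383, 54.43272018432617), 45.29309844970703) [ 0.46152162 -0.23592466  0.02      ]
```

View pics/c8.png

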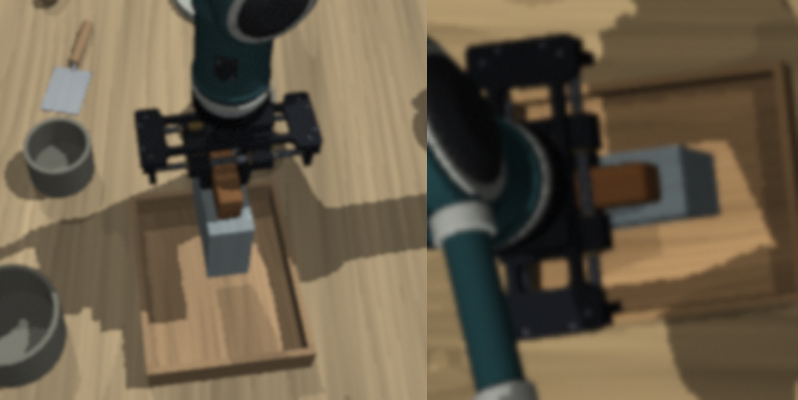

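The mould is level over the tray and aligned with it; the tray lies at (140–300, 190–375) in the side crop. Mouth z is about 0.135. First shake burst.

{"name": "servo_tool", "arguments": {"translation": [[0, 0, 15], [0, 0, 40], [0, 0, -10], [0, 0, 40], [0, 0, -10], [0, 0, 15], [0, 0, 15], [0, 0, 15], [0, 0, 15], [0, 0, 15]], "turn": [0, 0, 0, 0, 0, 0, 0, 0, 0, 0], "newtons": 60}}

```text
time: 13.85
ee_pos: [0.5594, 0.2712, 0.2023]
eef_rot: [[-0.152, 0.988, 0.002], [0.988, 0.152, 0.001], [0.001, 0.003, -1.0]]
force: [0.7, -0.4, -2.8]
grip_width: 0.0277
grasp_force: 59.9
```

```bash
cat >> h.py <<'E'
def st():
    s=monitor.read_state();print({k:np.round(s[k],3).tolist() for k in("time","ee_pos","force","wrist_torque","grip_width")})
E
python3 -c "
from h import *
st();a=eyes.snapshot('side');st();a=eyes.snapshot('side');st();cv2.imwrite('pics/s9.png',a)"
```

```text
{'time': 13.85, 'ee_pos': [0.559, 0.271, 0.202], 'force': [0.727, -0.396, -2.809], 'wrist_torque': [-0.073, 0.067, 0.058], 'grip_width': 0.028}
{'time': 13.9, 'ee_pos': [0.559, 0.271, 0.202], 'force': [-0.326, -0.431, -4.195], 'wrist_torque': [-0.024, 0.053, 0.007], 'grip_width': 0.027}
{'time': 13.95, 'ee_pos': [0.559, 0.271, 0.202], 'force': [-0.009, 0.653, -3.483], 'wrist_torque': [-0.042, 0.078, -0.034], 'grip_width': 0.027}
```

```bash
cat >> h.py <<'E'
def weigh(n=14):
    f=[]
    for _ in range(n): eyes.snapshot("top"); f.append(monitor.read_state()["force"][2])
    print("Fz mean",np.mean(f),"sem",np.std(f)/n**.5,"t",monitor.read_state()["time"])
E
python3 -c "
from h import *
weigh();a=eyes.snapshot('side')
b=cv2.imread('pics/s8.png');d=np.abs(a.astype(int)-b).sum(2)
m=(d>60).astype(np.uint8)*255;m[:225]=0;m[:,:220]=0;m[:,340:]=0
for c in cv2.findContours(m,0,2)[0]:
    if cv2.contourArea(c)>20:
        k=np.zeros_like(m);cv2.drawContours(k,[c],-1,255,-1);print(cv2.minAreaRect(c),cv2.mean(a,k)[:3],cv2.mean(b,k)[:3])
"
```

```text
Fz mean -3.177200809356091 sem 0.14370433378598754 t 14.65
((257.86669921875, 314.5202331542969), (43.71321105957031, 4.434239387512207), 81.38435363769531) (67.47647058823529, 89.69411764705882, 108.31764705882352) (96.98823529411764, 128.4470588235294, 154.72941176470587)
((287.38067626953125, 304.8500671386719), (48.280174255371094, 28.882293701171875), 6.483074188232422) (91.19604316546763, 101.9928057553957, 107.70323741007195) (93.68525179856115, 122.69604316546763, 147.0269784172662)
((287.5, 285.5), (13.0, 33.0), 90.0) (132.15677966101694, 134.99576271186442, 130.1737288135593) (79.90677966101696, 86.38135593220339, 88.42372881355932)
((281.0307922363281, 279.7461853027344), (6.697875499725342, 20.46573257446289), 82.87498474121094) (65.64601769911505, 71.8141592920354, 76.58407079646018) (135.76106194690266, 134.61061946902655, 126.29203539823008)
((288.2248840332031, 271.2396240234375), (23.225738525390625, 8.430888175964355), 22.380136489868164) (69.29126213592232, 88.90291262135922, 110.26213592233009) (70.49514563106796, 81.72815533980582, 92.3009708737864)
((270.5, 262.
[... 1444 characters left out ...]
317139), 7.125016689300537) (17.127450980392158, 15.686274509803921, 15.549019607843137) (42.48039215686274, 51.0, 61.86274509803921)
((336.25, 229.74996948242188), (10.435516357421875, 4.427187919616699), 71.56504821777344) (84.13333333333334, 104.42222222222223, 116.86666666666667) (54.6, 59.22222222222222, 62.17777777777778)
((315.0, 232.0), (14.0, 14.0), 90.0) (54.734848484848484, 63.57575757575758, 69.34848484848484) (56.12878787878788, 66.34848484848484, 72.6969696969697)
((255.0473175048828, 241.03378295898438), (26.617612838745117, 31.97233009338379), 8.972626686096191) (57.644230769230774, 68.81490384615385, 75.61778846153847) (76.7764423076923, 94.7860576923077, 105.52163461538463)
```

Down from about 7.5 N to 3.18 N, which matches the empty mould. One more burst will confirm that the weight no longer drops.

{"name": "servo_tool", "arguments": {"translation": [[0, 0, -15], [0, 0, -25], [0, 0, 20], [0, 0, -25], [0, 0, 20], [0, 0, -15], [0, 0, -15], [0, 0, -15], [0, 0, -15], [0, 0, -15]], "turn": [0, 0, 0, 0, 0, 0, 0, 0, 0, 0]}}

```text
time: 15.7
ee_pos: [0.5589, 0.2711, 0.2164]
eef_rot: [[-0.152, 0.988, 0.001], [0.988, 0.152, 0.001], [0.0, 0.001, -1.0]]
force: [-0.5, -0.4, -3.2]
grip_width: 0.0275
grasp_force: 59.9
```

```bash
python3 -c "
from h import *
weigh();st()"
```

```text
Fz mean -3.3136400950273597 sem 0.13373262543914127 t 16.4
{'time': 16.4, 'ee_pos': [0.558, 0.271, 0.216], 'force': [0.26, -0.69, -2.96], 'wrist_torque': [-0.076, 0.055, -0.004], 'grip_width': 0.027}
```

Stable at 3.3 N, so the mould is empty. I'll carry it back smoothly.

{"name": "servo_tool", "arguments": {"translation": [[-1, 0, 0], [-4, -1, 0], [-13, -3, 0], [-28, -6, 0], [-49, -10, 0], [-75, -15, 0], [-104, -21, 0], [-136, -27, 0], [-167, -33, 0], [-196, -39, 0], [-222, -45, 0], [-243, -49, 0], [-258, -52, 0], [-267, -54, 0], [-270, -54, 0], [-271, -54, 0]], "turn": [0, 0.2, 0.5, 1, 1.7, 2.6, 3.6, 4.7, 5.9, 6.9, 7.8, 8.5, 9, 9.3, 9.5, 9.5]}}

```text
time: 18.0
ee_pos: [0.5459, -0.0053, 0.2157]
eef_rot: [[0.014, 1.0, 0.0], [1.0, -0.014, 0.0], [0.0, 0.0, -1.0]]
force: [-0.4, 0.4, -3.9]
grip_width: 0.0273
grasp_force: 59.9
```

{"name": "servo_tool", "arguments": {"translation": [[-1, 0, 0], [-4, 0, 0], [-14, 0, 0], [-29, -1, 0], [-50, -2, 0], [-76, -3, 0], [-106, -4, 0], [-138, -5, 0], [-170, -6, 0], [-200, -7, 0], [-226, -8, 0], [-248, -8, 0], [-263, -9, 0], [-272, -9, 0], [-275, -9, 0], [-276, -9, 0], [-276, -9, 0]], "turn": [0, 0.2, 0.5, 1, 1.7, 2.6, 3.6, 4.7, 5.9, 6.9, 7.8, 8.5, 9, 9.3, 9.5, 9.5, 9.5]}}

```text
time: 19.7
ee_pos: [0.5332, -0.2805, 0.2157]
eef_rot: [[0.178, 0.984, -0.0], [0.984, -0.178, 0.0], [0.0, -0.0, -1.0]]
force: [-0.3, -0.2, -3.0]
grip_width: 0.0277
grasp_force: 59.9
```

```bash
python3 - <<'E'
from h import *
st()
a=eyes.snapshot('side');cv2.imwrite('pics/s10.png',a);t=eyes.snapshot('top');cv2.imwrite('pics/t10.png',t)
for n,im,f,roi in(('top',t,'top0',(92,178,195,262)),('side',a,'side0',(228,262,330,372))):
    b=cv2.imread(f'pics/{f}.png');h=cv2.cvtColor(im,cv2.COLOR_BGR2HSV);d=np.abs(im.astype(int)-b).sum(2)
    x0,y0,x1,y1=roi
    m=cv2.inRange(h,(0,0,90),(180,75,255));k=np.zeros_like(m);k[y0:y1,x0:x1]=m[y0:y1,x0:x1]
    for c in cv2.findContours(k,0,2)[0]:
        if cv2.contourArea(c)>15: r=cv2.minAreaRect(c);print(n,np.round(r[0],1),np.round(r[1],1),round(r[2]),onz(n,r[0],.03).round(3))
E
```

```text
{'time': 19.7, 'ee_pos': [0.533, -0.28, 0.216], 'force': [-0.33, -0.184, -3.05], 'wrist_torque': [-0.027, 0.119, -0.034], 'grip_width': 0.028}
top [155.9 238.7] [30.4 31.6] 72 [0.508 0.241 0.03 ]
top [170.8 216.9] [ 5.8 11.6] 27 [0.564 0.205 0.03 ]
side [300.8 304.2] [16.8 27.8] 72 [0.501 0.264 0.03 ]
side [296.8 287.6] [16.3 27.8] 77 [0.508 0.222 0.03 ]
side [274.5 277.1] [8.5 4.5] 16 [0.561 0.195 0.03 ]
```

{"name": "servo_tool", "arguments": {"translation": [[0, 0, 1], [0, 0, 4], [0, 0, 9], [0, 0, 16], [0, 0, 25], [0, 0, 36], [0, 0, 48], [-1, 0, 60], [-1, 0, 72], [-1, 0, 83], [-1, 0, 92], [-1, 0, 99], [-1, 0, 104], [-1, 0, 107], [-1, 0, 108], [-1, 0, 108]], "turn": [0, 0, 0, 0, 0, 0, 0, 0, 0, 0, 0, 0, 0, 0, 0, 0]}}

```text
time: 21.4
ee_pos: [0.5331, -0.2822, 0.1079]
eef_rot: [[0.178, 0.984, 0.0], [0.984, -0.178, -0.0], [-0.0, 0.0, -1.0]]
force: [0.2, 0.2, -3.1]
grip_width: 0.0274
grasp_force: 59.9
```

{"name": "servo_tool", "arguments": {"translation": [[0, 0, 1], [0, 0, 2], [0, 0, 3], [0, 0, 4], [0, 0, 4]], "turn": [0, 0, 0, 0, 0]}}

```text
time: 21.9
ee_pos: [0.5328, -0.2821, 0.1035]
eef_rot: [[0.178, 0.984, -0.0], [0.984, -0.178, 0.0], [0.0, -0.0, -1.0]]
force: [0.3, 1.3, -3.0]
grip_width: 0.0274
grasp_force: 59.9
```

{"name": "servo_tool", "arguments": {"translation": [[0, 0, 0.5], [0, 0, 1], [0, 0, 1.5], [0, 0, 2], [0, 0, 2], [0, 0, 2]], "turn": [0, 0, 0, 0, 0, 0]}}

```text
time: 22.5
ee_pos: [0.5329, -0.2821, 0.1017]
eef_rot: [[0.178, 0.984, -0.0], [0.984, -0.178, 0.0], [0.0, -0.0, -1.0]]
force: [0.9, 0.5, -3.9]
grip_width: 0.0274
grasp_force: 59.9
```

{"name": "servo_tool", "arguments": {"translation": [[0, 0, 0.3], [0, 0, 0.6], [0, 0, 0.9], [0, 0, 0.9], [0, 0, 0.9]], "turn": [0, 0, 0, 0, 0]}}

```text
time: 23.0
ee_pos: [0.5332, -0.2821, 0.1013]
eef_rot: [[0.178, 0.984, 0.001], [0.984, -0.178, -0.0], [0.0, 0.001, -1.0]]
force: [0.1, 0.8, 0.8]
grip_width: 0.0273
grasp_force: 59.9
```

Contact: the bat now carries the weight. Release gently, open wide and rise straight up.

{"name": "servo_tool", "arguments": {"translation": [[0, 0, 0], [0, 0, 0], [0, 0, 0]], "turn": [0, 0, 0], "newtons": 5}}

```text
time: 23.3
ee_pos: [0.5334, -0.2822, 0.1012]
eef_rot: [[0.178, 0.984, 0.001], [0.984, -0.178, -0.0], [-0.0, 0.001, -1.0]]
force: [1.0, 2.2, 1.8]
grip_width: 0.0281
grasp_force: 5.0
```

{"name": "servo_tool", "arguments": {"translation": [[0, 0, 0], [0, 0, 0], [0, 0, 0], [0, 0, 0], [0, 0, 0], [0, 0, 0]], "turn": [0, 0, 0, 0, 0, 0], "jaw": 0.7}}

```text
time: 23.9
ee_pos: [0.5329, -0.2822, 0.1008]
eef_rot: [[0.178, 0.984, -0.0], [0.984, -0.178, -0.0], [-0.0, -0.0, -1.0]]
force: [-0.2, -0.7, -0.5]
grip_width: 0.0614
grasp_force: 0.0
```

{"name": "servo_tool", "arguments": {"translation": [[0, 0, -3], [0, 0, -10], [0, 0, -20], [0, 0, -32], [0, 0, -45], [0, 0, -60], [0, 0, -75], [0, 0, -90], [0, 0, -105], [0, 0, -118], [0, 0, -120], [40, 0, -120], [80, 0, -120], [120, 0, -120], [160, 0, -120], [200, 0, -120], [230, 0, -120], [240, 0, -120], [240, 0, -120]], "turn": [0, 0, 0, 0, 0, 0, 0, 0, 0, 0, 0, 0, 0, 0, 0, 0, 0, 0, 0]}}

```text
time: 25.8
ee_pos: [0.5756, -0.0449, 0.2203]
eef_rot: [[0.176, 0.984, -0.001], [0.984, -0.176, -0.0], [-0.0, -0.001, -1.0]]
force: [-0.3, -0.6, -0.6]
grip_width: 0.0618
grasp_force: 0.0
```

```bash
python3 - <<'E'
from h import *
st()
t=eyes.snapshot('top');cv2.imwrite('pics/t11.png',t);s=eyes.snapshot('side');cv2.imwrite('pics/s11.png',s)
h=cv2.cvtColor(t,cv2.COLOR_BGR2HSV)
for nm in('t11','top0'):
    h=cv2.cvtColor(cv2.imread(f'pics/{nm}.png'),cv2.COLOR_BGR2HSV)
    c=big(cv2.inRange(h,(3,120,50),(14,255,255)),(320,190,410,280));r=cv2.minAreaRect(c);print(nm,"grip",r,onz("top",r[0],.172))
    c=big(cv2.inRange(h,(0,0,60),(180,50,255)),(315,185,415,280));e=cv2.fitEllipse(cv2.convexHull(c));print("bat",e,onz("top",e[0],.02))
    h=cv2.cvtColor(cv2.imread('pics/s11.png' if nm=='t11' else 'pics/side0.png'),cv2.COLOR_BGR2HSV)
    print("side grip",cv2.boundingRect(big(cv2.inRange(h,(3,90,40),(14,255,255)),(250,85,320,170))))
d=np.abs(s.astype(int)-cv2.imread('pics/side0.png')).sum(2)
for nm,(x0,y0,x1,y1) in{"a":(265,188,315,240),"b":(162,218,208,268)}.items(): print(nm,"changed px",(d[y0:y1,x0:x1]>60).mean())
E
```

```text
{'time': 25.8, 'ee_pos': [0.576, -0.045, 0.22], 'force': [-0.269, -0.609, -0.645], 'wrist_torque': [-0.083, 0.08, 0.024], 'grip_width': 0.062}
t11 grip ((378.6538391113281, 232.73077392578125), (42.361083984375, 11.374736785888672), 11.309932708740234) [ 0.53403889 -0.28268123  0.172     ]
bat ((354.1005859375, 227.29627990722656), (76.33206939697266, 100.64322662353516), 119.15142059326172) [ 0.54569815 -0.26152062  0.02      ]
side grip (277, 116, 9, 5)
top0 grip ((376.3653564453125, 229.173095703125), (41.96884536743164, 11.570850372314453), 11.309932708740234) [ 0.54177026 -0.27765807  0.172     ]
bat ((362.7317199707031, 232.4080352783203), (73.7936782836914, 75.58357238769531), 104.9708023071289) [ 0.53307556 -0.28356812  0.02      ]
side grip (274, 93, 13, 31)
a changed px 0.14192307692307693
b changed px 0.14347826086956522
```

{"name": "servo_tool", "arguments": {"translation": [[0, -20, -10], [0, -50, -30], [0, -80, -50], [0, -110, -60], [0, -130, -60], [0, -130, -60]], "turn": [0, 0, 0, 0, 0, 0]}}

```text
time: 26.5
ee_pos: [0.4463, -0.0239, 0.2817]
eef_rot: [[0.18, 0.984, 0.001], [0.984, -0.18, -0.001], [-0.0, 0.002, -1.0]]
force: [-0.0, -0.4, -0.4]
grip_width: 0.0618
grasp_force: 0.0
```

```bash
python3 - <<'E'
from h import *
t=eyes.snapshot('top');s=eyes.snapshot('side');cv2.imwrite('pics/t12.png',t);cv2.imwrite('pics/s12.png',s)
for im in(cv2.imread('pics/side0.png'),s):
    h=cv2.cvtColor(im,cv2.COLOR_BGR2HSV);m=cv2.inRange(h,(0,0,20),(180,70,150))
    print("grip",cv2.boundingRect(big(cv2.inRange(h,(3,90,40),(14,255,255)),(250,80,320,170))),
      [np.round(cv2.boundingRect(big(m,r)),1).tolist() for r in((262,185,318,240),(160,216,210,268))])
for im in(cv2.imread('pics/top0.png'),t):
    h=cv2.cvtColor(im,cv2.COLOR_BGR2HSV);m=cv2.inRange(h,(0,0,30),(180,70,150))
    print([np.round(cv2.fitEllipse(cv2.convexHull(big(m,r)))[0],1).tolist() for r in((218,208,278,265),(188,100,242,155))])
for n,im,(x0,y0,x1,y1),z in(('top',t,(92,178,195,262),.03),('side',s,(232,265,325,365),.03)):
    h=cv2.cvtColor(im,cv2.COLOR_BGR2HSV);m=cv2.inRange(h,(0,0,50),(180,85,255));k=np.zeros_like(m);k[y0:y1,x0:x1]=m[y0:y1,x0:x1]
    for c in cv2.findContours(k,0,2)[0]:
        if cv2.contourArea(c)>25: r=cv2.minAreaRect(c);print(n,np.round(r[0],1),np.round(r[1],1),onz(n,r[0],z).round(3))
E
```

```text
grip (274, 93, 13, 31) [[268, 189, 44, 50], [163, 216, 42, 50]]
grip (277, 92, 13, 31) [[269, 189, 42, 51], [162, 216, 44, 50]]
[[246.8, 235.8], [213.9, 128.3]]
[[246.4, 235.6], [213.8, 128.4]]
top [161.2 234.8] [34.5 44.9] [0.518 0.228 0.03 ]
side [319. 287.] [44. 10.] [0.456 0.219 0.03 ]
side [292.8 289.3] [51.5 39.8] [0.518 0.226 0.03 ]
```

```bash
python3 -c "
from station import robot
print(robot.close_job())"
```

```text
the job is handed in; nothing more can be done
None
```

I handed the job in at about 27 s: the weight fell from about 7.5 N to a steady 3.2 N, so all three bars should be in the tray. The empty mould is back within about 1 mm of the bat's middle, mouth down, and neither pot has moved in the images; the bars show there as one cluster in the tray, so I couldn't count them singly.

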